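# Lay the reagent carton down and square it to the rail

## Robot

A 7-joint arm with a two-finger parallel gripper is mounted at the origin on a cart in front of the work surface, level with it; the furniture and walls round the work are solid. World frame = base frame: x ahead of the robot, y to its left, z up, the work surface at z = 0. Lengths are in mm, angles in degrees, forces in N, time in s.
With the tool pointing down it reaches from about 400 to 850 mm from the base axis. Payload 4.4 kg.
Tool frame: the origin (TCP) lies midway between the tips of the shut fingers; the grasp point (between the pads) lies 19 mm behind it; z points along the fingers, y is the line along which they close (so a half turn about z gives the same grasp; the last joint's range is limited). The gripper opens to 94 mm and grips with 3 to 60 N. Pads are 16 mm wide; open, the fingers measure 119 mm over their backs; the gripper's body (75 mm by 177 mm) begins 78 mm behind the grasp point.
Start: joints at [70.944, 36.005, 2.206, 86.941, -1.547, 57.084, -1.146], TCP at [171.398, -627.009, 205.478] pointing down, gripper open.
Joint ranges: [-175.42, 175.42], [-21.48, 121.26], [-71.46, 75.88], [10.55, 141.38], [-63.04, 243.04], [13.31, 113.54], [-168.57, 168.57]. Speed limits (degrees/s): [147.25, 147.25, 180, 180, 180, 180, 180].

## Interface

Orientations are given as [roll, pitch, yaw] about the fixed x, y, z axes, in that order (R = Rz(yaw) Ry(pitch) Rx(roll)).
In Python, from cell import * gives the robot as it stands. The module is installed in compiled form; this text tells all that it offers.
- The arm moves only by the tool servo_tool, never from a script. Its arguments are lists of equal length, an entry for each row: "grip": the opening, from 0 (shut) to 1 (fully open); "travel": the shift along the tool's x, y, z in m, a list of three; "roll": the turn about the tool's z in degrees. A call has 1 to 10 rows; each row shifts and turns the commanded pose from where the row before left it, along the tool's axes as they then stand; what a row does not reach is not made up. A row lasts 1/12 s, in which the tool goes at most 41.7 mm and 7.16 degrees, less where a joint would pass 70% of its speed; a pose out of reach is approached as far as the arm can. A call with a gripper value outside its range is refused whole. The fingers move at their own pace and stop on an object; "newtons" is the grip in N (left out, the last holds). Time passes only in rows, so rows that do not move let the fingers close. It gives the time, the measured TCP pose, the force, the opening and the grip force at its end, in the units of the state.
- read_state(): the state, without advancing time (a new reading comes with each control period).
- snapshot(name): name is "scene" or "top" or "wrist"; returns the picture (480x640x3 uint8, red, green, blue); there is no depth.
- get_calibration(name): a dict with "K" (3x3 intrinsics, pixels), "rvec" (rotation vector, rad) and "tvec" (3), from world to camera coordinates, as OpenCV has them. Camera axes: x right, y down, z forward; pixel columns grow to the right and rows downward; lengths in mm; the calibration is good to about 2 mm. A picture is of the moment at which its call begins: read the wrist's pose just before it. get_calibration takes no time and is no camera call; for the wrist camera it gives the pose at the moment of the call.
- job_done(): hands the job in; it is judged then, once.
The state is a dict: "time_s": time; "joints": joint angles; "qd": joint speeds; "joint_efforts": joint torques, N m; "ee_pos": TCP position; "tcp_rot": TCP orientation; "contact_force": force on the tool from outside, world axes, zero at the start; "wrist_torque": the same for the moment, N m; "finger_gap": finger opening in mm; "gripper_force": force on a finger pad.
Only numpy, scipy, OpenCV 4.12 (cv2) and the standard library are available. Lean on these libraries where they do the work, as an engineer would, in place of code of your own. Each camera call takes 0.05 s, during which the arm holds its last target. There are 200 camera calls.

## Task

Push the standing carton over so that it lies flat on its broad side with its top towards the metal rail, then push it along the worktop until its top is flush against the rail, about in the middle of the rail's length. Only push it: do not grasp or lift it, and leave the cup, the bottle and the beaker beside it where they are.

Things in the scene. Friction and masses are not known exactly. Their poses are not given: they have to be found in the camera images.
- carton: closed rigid carton, loose, 0.17 to 0.34 kg, standing on its base: 171 mm wide (own x), 59 mm thick (own y), 140 mm high (own z). Origin at the centre of its base. At the start z is up and +y points to the rail, within 10 degrees of square. Pushed high on its -y face it tips about its lower +y edge, balances at 23 degrees and then falls flat by itself. At the end own z points level to the rail, own y down
- carton_centre (a point): centre of the carton (70 mm above its base, half-way through its thickness), axes as the carton's
- carton_top (a point): centre of the carton's top face, 140 mm above its base; when it lies, this face is upright and 59 mm high, and it meets the rail
- carton_edge_rail (a point): middle of the carton's lower long edge on the rail's side (own +y), about which it tips; stays on the worktop
- carton_edge_back (a point): middle of the carton's other lower long edge (own -y), which rises to 59 mm as it tips
- rail: aluminium rail fixed to the worktop, 240 mm long (own x), 30 mm high, with a low flange and two screws behind it. Origin at mid-length, at the foot of the upright face that the carton meets; own y is level, square to that face, and points away from the carton; own z is up. The carton stands about 0.2 m before that face; once lying it has about 40 to 70 mm left to slide
- cup: specimen cup with a red lid, 59 mm across, 72 mm high, loose, beside the carton's way on the far side from the robot; origin at the centre of its underside; leave alone
- dropper: brown dropper bottle with black cap, 37 mm across, 88 mm high, loose, beside the carton's way on the robot's side; origin at the centre of its underside; leave alone
- beaker: small blue beaker, 53 mm across, 70 mm high, loose, behind the rail; origin at the centre of its underside; leave alone

How it is judged (in metres and radians):
On the way, in this order (a step that is already met when the one before it is completed fails the run):
1. the carton lies flat on its broad side, top towards the rail (angle between carton's own y axis and vertical above 3.08 rad and height (world z) of carton_centre below 0.035 m), for 0.2 s.
2. the carton's top has come up to the rail (all of step 1 and y of carton_top in the frame of rail above -0.006 m), for 0.2 s.
At the end, for the whole second after the job is handed in: the carton lies flat and still on its broad side (within 3.5 degrees), its top face against the rail (its centre within 6 mm, square within 3 degrees) and within 55 mm of the middle of the rail's length (all of step 2 and angle between the z axis of carton and the y axis of rail, either way round below 0.05 rad and x of carton_top in the frame of rail between -0.055 and 0.055 m and linear speed of carton below 0.01 m/s); the robot touches nothing.
It fails at once if the carton is lifted off the worktop (height (world z) of each of carton_edge_rail, carton_edge_back above 0.015 m).
It fails at once if the carton is tipped over backwards, away from the rail (angle between carton's own y axis and vertical below 1 rad).
It fails at once if the specimen cup is shifted more than 15 mm or tipped (distance of cup from where it was at the start of the episode above 0.015 m or angle between cup's own z axis and vertical above 0.25 rad).
It fails at once if the dropper bottle is shifted more than 15 mm or tipped (distance of dropper from where it was at the start of the episode above 0.015 m or angle between dropper's own z axis and vertical above 0.25 rad).
It fails at once if the beaker is shifted more than 15 mm or tipped (distance of beaker from where it was at the start of the episode above 0.015 m or angle between beaker's own z axis and vertical above 0.25 rad).
It also fails if it takes over 48 s, if anything falls off the work surface, if the arm or the gripper's body presses on something with over 40 N, if the wrist force passes 120 N, or if a joint passes its speed limit or range.

## Working session

There is one attempt and no reset: what is moved stays moved. The work goes in short steps, Python scripts to look and compute and a tool call to move; the robot and the scene stay as the last step left them, time stands still between calls to the robot, and variables do not carry over. Pictures are saved under pics/ and viewed, at most 10 in all, crops included, and the job is handed in when it is done.

Besides the shell and the picture viewer there is one more tool, called as a command line: name --pt "numbers of a row" for each row, then --argument value for the rest. servo_tool: Moves the arm, as the interface text tells. Its arguments: {"type":"object","properties":{"grip":{"type":"array"},"travel":{"type":"array"},"roll":{"type":"array"},"newtons":{"type":"number"}},"required":["grip","travel","roll"]}

```bash
mkdir -p pics; python3 - <<'E'
from cell import *
import cv2
s=read_state();print(s)
for n in("scene","top"):
    cv2.imwrite(f"pics/{n}0.png",snapshot(n)[:,:,::-1]);c=get_calibration(n);print(n,c)
E
```

```text
{'time_s': 0.0, 'joints': array([70.94284727, 36.05767206,  2.20329527, 86.99655475, -1.5450354 ,
       57.08372093, -1.14621388]), 'qd': array([ 0.05660013, -0.06120141,  0.05801864, -0.00968385, -0.04447606,
        0.09439592,  0.07704222]), 'joint_efforts': array([ 1.33069029e-04, -5.49706757e+01,  1.14367984e+00, -1.86623454e+01,
       -5.22299716e-02,  2.37096328e-02,  1.42851641e-04]), 'ee_pos': array([ 171.20730828, -626.34591027,  204.56535049]), 'tcp_rot': array([-1.79891800e+02,  3.44559041e-03,  1.52872527e+01]), 'contact_force': array([-0.71357849, -0.01676307,  0.70041335]), 'wrist_torque': array([-0.00223539,  0.01499552,  0.00769218]), 'gripper_force': 0.0, 'finger_gap': 94.30533985624473}
scene {'K': array([[443.69114511,   0.        , 315.51344152],
       [  0.        , 443.69114511, 239.53734434],
       [  0.        ,   0.        ,   1.        ]]), 'rvec': array([ 1.20214737, -2.24690372,  1.00377034]), 'tvec': array([413.4189704 , 336.37468595, 626.27272248])}
top {'K': array([[474.0563788 ,   0.        , 315.92086146],
       [  0.        , 474.0563788 , 240.03989726],
       [  0.        ,   0.        ,   1.        ]]), 'rvec': array([ 2.1060297 , -2.1425682 ,  0.18321672]), 'tvec': array([116.09157913, 592.78798141, 842.49416184])}
```

View pics/scene0.png

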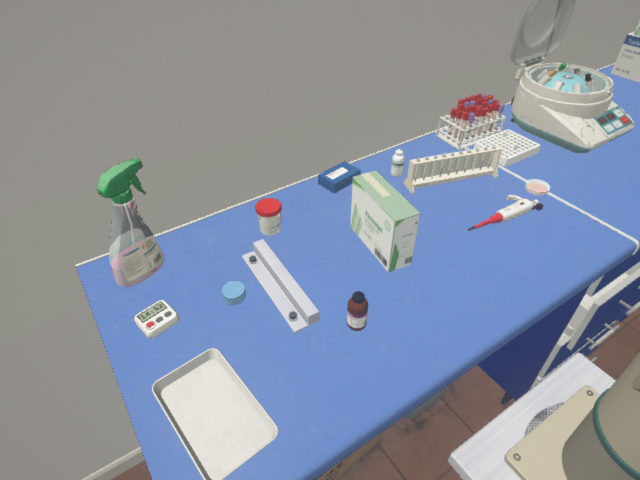

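View pics/top0.png

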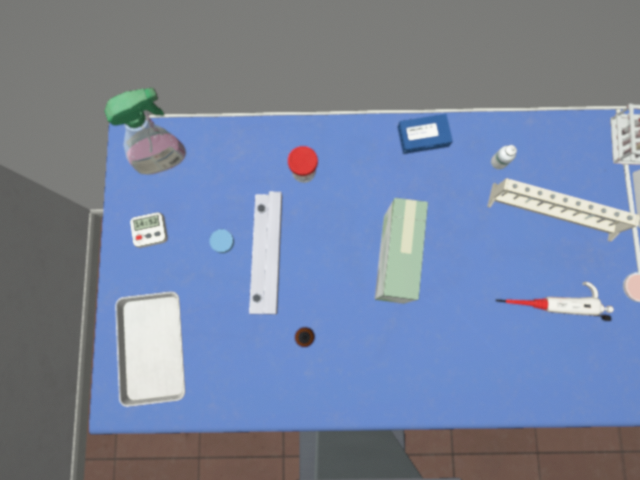

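```bash
python3 - <<'E'
import cv2
a=cv2.imread("pics/top0.png")[180:350,235:435];cv2.imwrite("pics/c1.png",cv2.resize(a,None,fx=3.5,fy=3.5,interpolation=cv2.INTER_CUBIC))
E
```

```text
(no output)
```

View pics/c1.png

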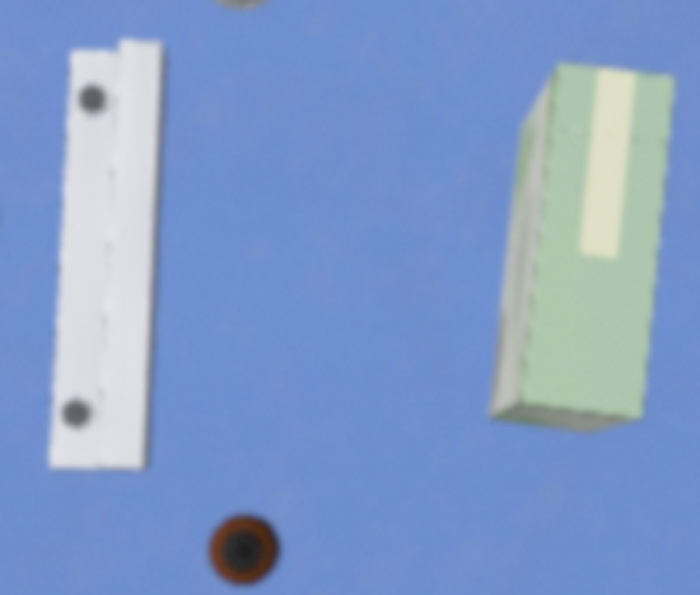

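```bash
cat > h.py <<'E'
import numpy as np,cv2
from cell import *
def ray(n,p,z):
    c=get_calibration(n);R=cv2.Rodrigues(c["rvec"])[0];C=-R.T@c["tvec"]
    d=R.T@np.linalg.inv(c["K"])@np.array([p[0],p[1],1.]);return C+d*(z-C[2])/d[2]
def crop(p):return (235+(p[0]+.5)/3.5-.5,180+(p[1]+.5)/3.5-.5)
E
python3 - <<'E'
from h import *
np.set_printoptions(precision=1,suppress=True)
t=[ray("top",crop(p),140)[:2] for p in [(557,64),(674,76),(641,418),(521,404)]]
print("top",t,"c",sum(t)/4,[np.linalg.norm(t[i]-t[i-1]) for i in range(4)])
for a,b in((0,3),(1,2)):
    v=t[a]-t[b];print("ang long from x",np.degrees(np.arctan2(v[1],v[0])))
r=[ray("top",crop(p),30)[:2] for p in [(161,41),(146,468)]];v=r[0]-r[1]
print("rail",r,(r[0]+r[1])/2,np.linalg.norm(v),np.degrees(np.arctan2(v[1],v[0])))
print("drop",ray("top",crop((243,551)),88),"cup",ray("top",(302,161),72),"beak",ray("top",(221,240),70))
E
```

```text
top [array([650.7, -30.6]), array([643.5, -88. ]), array([476.1, -62.5]), array([483.7,  -5.8])] c [563.5 -46.7] [np.float64(168.79959344831067), np.float64(57.82883842924302), np.float64(169.2865630091129), np.float64(57.23668614080964)]
ang long from x -8.43966630374414
ang long from x -8.63709152931122
rail [array([698.2, 174.2]), array([459.5, 183.1])] [578.9 178.7] 238.79754499749956 -2.125698403777776
drop [416.1 129.3  88. ] cup [745.2 129.8  72. ] beak [595.  282.2  70. ]
```

servo_tool --grip '[1,1,1,1,1,1,1,1,1,1]' --pt "0.0248 -0.0187 0" --pt "0.0248 -0.0187 0" --pt "0.0248 -0.0187 0" --pt "0.0248 -0.0187 0" --pt "0.0248 -0.0187 0" --pt "0.0248 -0.0187 0" --pt "0.0248 -0.0187 0" --pt "0.0248 -0.0187 0" --pt "0.0248 -0.0187 0" --pt "0.0248 -0.0187 0" --roll '[0,0,0,0,0,0,0,0,0,0]'

```text
time_s: 0.93
ee_pos: [361.8, -379.8, 205.3]
tcp_rot: [-180.0, 0.0, 15.3]
contact_force: [1.2, -0.8, -0.1]
finger_gap: 94.1
gripper_force: 0.0
```

servo_tool --grip '[1,1,1,1,1,1,1,1,1,1]' --pt "0.0248 -0.0187 0" --pt "0.0248 -0.0187 0" --pt "0.0248 -0.0187 0" --pt "0.0248 -0.0187 0" --pt "0.0248 -0.0187 0" --pt "0.0248 -0.0187 0" --pt "0.0248 -0.0187 0" --pt "0.0248 -0.0187 0" --pt "0.02 -0.015 0" --pt "0.01 -0.01 0" --roll '[0,0,0,0,0,0,0,0,0,0]'

```text
time_s: 1.77
ee_pos: [537.6, -149.2, 205.2]
tcp_rot: [-179.9, -0.1, 15.5]
contact_force: [0.2, -0.2, 0.4]
finger_gap: 94.2
gripper_force: 0.0
```

servo_tool --grip '[1,1,1,1,1,1,1,1,1,1]' --pt "0 0 0" --pt "0 0 0" --pt "0 0 0" --pt "0 0 0" --pt "0 0 0" --pt "0 0 0" --pt "0 0 0" --pt "0 0 0" --pt "0 0 0" --pt "0 0 0" --roll '[-6.6,-6.6,-6.6,-6.6,-6.6,-6.6,-6.6,-6.6,-6.6,-6.6]'

```text
time_s: 2.6
ee_pos: [534.7, -153.6, 205.2]
tcp_rot: [-179.9, 0.0, 81.5]
contact_force: [0.9, -0.3, 0.5]
finger_gap: 94.0
gripper_force: 0.0
```

servo_tool --grip '[1,1,1,1,1,1,1,1,1,1]' --pt "0 0.006 0.02" --pt "0 0.0065 0.02" --pt "0 0 0.02" --pt "0 0 0.02" --pt "0.01 0 0" --pt "0.01 0 0" --pt "0.01 0 0" --pt "0.01 0 0" --pt "0.005 0 0" --pt "0 0 0" --roll '[0,0,0,0,0,0,0,0,0,0]'

```text
time_s: 3.43
ee_pos: [555.8, -107.6, 126.6]
tcp_rot: [179.9, -0.1, 81.5]
contact_force: [0.3, 0.0, -0.0]
finger_gap: 94.1
gripper_force: 0.0
```

servo_tool --grip '[1,1,1,1,1,1,1,1,1,1]' --pt "0.003 0 0" --pt "0.003 0 0" --pt "0.003 0 0" --pt "0.003 0 0" --pt "0.003 0 0" --pt "0.003 0 0" --pt "0.003 0 0" --pt "0.003 0 0" --pt "0.003 0 0" --pt "0.003 0 0" --roll '[0,0,0,0,0,0,0,0,0,0]'

```text
time_s: 4.27
ee_pos: [559.4, -80.5, 125.6]
tcp_rot: [180.0, 0.0, 81.3]
contact_force: [-0.4, -1.3, 1.4]
finger_gap: 93.7
gripper_force: 0.5
```

```bash
python3 - <<'E'
from h import *
cv2.imwrite("pics/s1.png",snapshot("scene")[100:340,200:480,::-1].repeat(2,0).repeat(2,1))
E
```

```text
(no output)
```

View pics/s1.png

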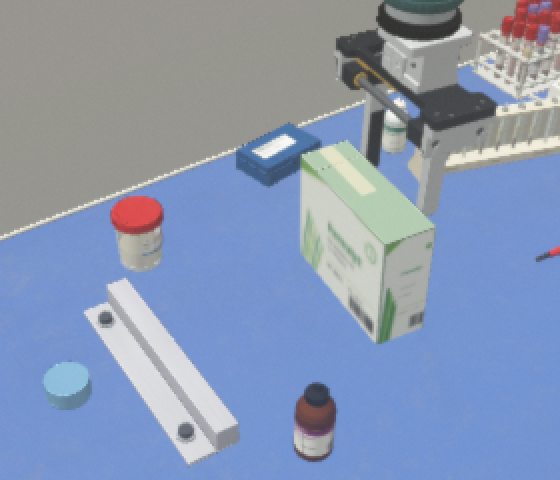

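servo_tool --grip '[1,1,1,1,1,1,1,1,1,1]' --pt "0.003 0 0" --pt "0.003 0 0" --pt "0.003 0 0" --pt "0.003 0 0" --pt "0.003 0 0" --pt "0.003 0 0" --pt "0.002 0 0" --pt "0.002 0 0" --pt "0.002 0 0" --pt "0.001 0 0" --roll '[0,0,0,0,0,0,0,0,0,0]'

```text
time_s: 5.15
ee_pos: [563.2, -55.2, 125.5]
tcp_rot: [180.0, -0.0, 81.3]
contact_force: [-0.0, -0.9, 0.8]
finger_gap: 94.1
gripper_force: 0.2
```

```bash
python3 - <<'E'
from h import *
cv2.imwrite("pics/s2.png",snapshot("scene")[100:340,200:480,::-1].repeat(2,0).repeat(2,1))
E
```

```text
(no output)
```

View pics/s2.png

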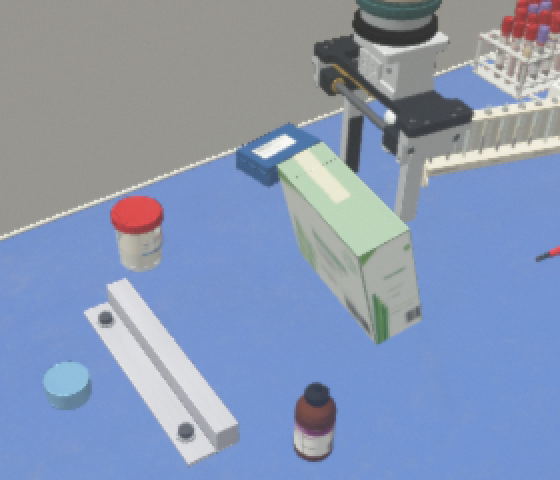

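The carton is tipping about its lower rail-side edge: the near lower corner is still at (380, 342), so it isn't sliding. I'll carry on past the balance point.

servo_tool --grip '[1,1,1,1,1,1,1,1,1,1]' --pt "0.003 0 0" --pt "0.003 0 0" --pt "0.003 0 0" --pt "0.003 0 0" --pt "0.003 0 0" --pt "0.003 0 0" --pt "0.003 0 0" --pt "0.003 0 0" --pt "0.003 0 0" --pt "0.003 0 0" --roll '[0,0,0,0,0,0,0,0,0,0]'

```text
time_s: 6.03
ee_pos: [567.7, -25.7, 125.5]
tcp_rot: [180.0, -0.0, 81.3]
contact_force: [-0.3, -0.4, -1.0]
finger_gap: 93.9
gripper_force: 0.0
```

servo_tool --grip '[1,1,1,1,1,1,1,1,1,1]' --pt "0 0 0" --pt "0 0 0" --pt "0 0 0" --pt "0 0 0" --pt "-0.02 0 0" --pt "-0.03 0 0" --pt "-0.03 0 0" --pt "-0.02 0 0" --pt "0 0 0" --pt "0 0 0" --roll '[0,0,0,0,0,0,0,0,0,0]'

```text
time_s: 6.87
ee_pos: [552.2, -126.4, 125.4]
tcp_rot: [-180.0, 0.0, 81.1]
contact_force: [-0.5, 1.5, -1.3]
finger_gap: 94.2
gripper_force: 0.0
```

```bash
python3 - <<'E'
from h import *
cv2.imwrite("pics/t2.png",cv2.resize(snapshot("top")[180:350,235:435,::-1],None,fx=3.5,fy=3.5,interpolation=cv2.INTER_CUBIC))
E
```

```text
(no output)
```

View pics/t2.png

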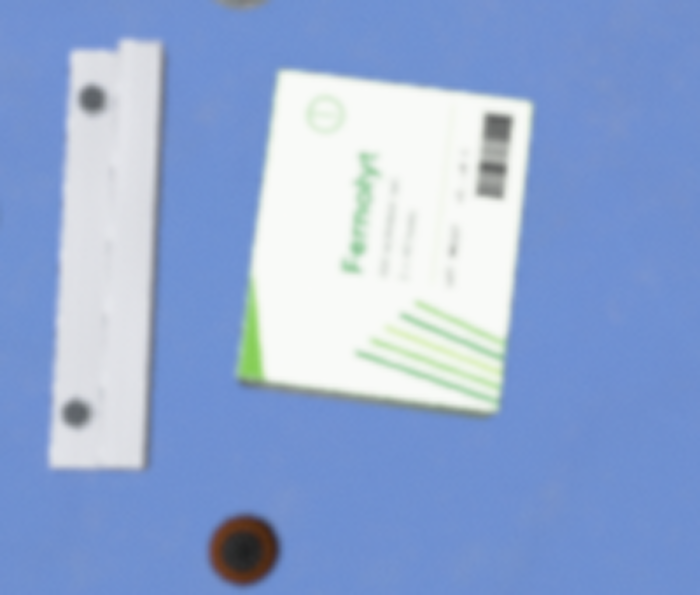

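It lies flat, with corners at crop (278,70), (533,101), (498,413) and (238,380). Its top faces the rail and the bottle is untouched.

```bash
python3 - <<'E'
from h import *
np.set_printoptions(precision=1,suppress=True)
t=[ray("top",crop(p),59)[:2] for p in [(278,70),(533,101),(498,413),(238,380)]]
print(t,[np.linalg.norm(t[i]-t[i-1]) for i in range(4)])
m=(t[0]+t[3])/2;b=(t[1]+t[2])/2
for a,c in((0,3),(1,2)):
    v=t[a]-t[c];print(np.degrees(np.arctan2(v[1],v[0])))
th=np.radians(-2.1);x=np.array([np.cos(th),np.sin(th)]);y=np.array([-x[1],x[0]]);R=np.array([578.9,178.7])
print("top mid",m,"rail frame",x@(m-R),y@(m-R),"base mid",b,x@(b-R),y@(b-R))
E
```

```text
[array([672.2, 108.1]), array([652.2, -30. ]), array([484.2,  -4.4]), array([503.8, 131.8])] [np.float64(169.99540493897518), np.float64(139.5522888010204), np.float64(169.92002323843326), np.float64(137.67264479018473)]
-8.029782451442474
-8.663510803618333
top mid [588. 120.] rail frame 11.242325903910585 -58.36203277172033 base mid [568.2 -17.2] -3.5054441619472367 -196.18771118999953
```

servo_tool --grip '[1,1,1,1,1,1,1,1,1,1]' --pt "0 0 0" --pt "0 0.009 0.02" --pt "0 0.0085 0.02" --pt "0 0 0.02" --pt "0 0 0.02" --pt "0 0 0.02" --pt "0.02 0 0" --pt "0.02 0 0" --pt "0.02 0 0" --pt "0.01 0 0" --roll '[-6.8,0,0,0,0,0,0,0,0,0]'

```text
time_s: 7.75
ee_pos: [572.7, -49.9, 25.4]
tcp_rot: [180.0, -0.2, 88.4]
contact_force: [-0.2, 0.6, 0.0]
finger_gap: 93.9
gripper_force: 0.0
```

servo_tool --grip '[1,1,1,1,1,1,1,1,1,1]' --pt "0.005 0 0" --pt "0.004 0 0" --pt "0.004 0 0" --pt "0.004 0 0" --pt "0.004 0 0" --pt "0.004 0 0" --pt "0.004 0 0" --pt "0.004 0 0" --pt "0.004 0 0" --pt "0.003 0 0" --roll '[0,0,0,0,0,0,0,0,0,0]'

```text
time_s: 8.58
ee_pos: [573.9, -15.2, 25.5]
tcp_rot: [180.0, 0.0, 88.1]
contact_force: [0.7, -3.0, -0.1]
finger_gap: 94.1
gripper_force: 0.8
```

servo_tool --grip '[1,1,1,1,1,1,1,1,1,1]' --pt "0.004 0 0" --pt "0.004 0 0" --pt "0.004 0 0" --pt "0.004 0 0" --pt "0.004 0 0" --pt "0.004 0 0" --pt "0.004 0 0" --pt "0.004 0 0" --pt "0.003 0 0" --pt "0.002 0 0" --roll '[0,0,0,0,0,0,0,0,0,0]'

```text
time_s: 9.42
ee_pos: [574.8, 22.1, 25.5]
tcp_rot: [-180.0, -0.0, 88.1]
contact_force: [-0.4, -3.1, 0.8]
finger_gap: 94.5
gripper_force: 1.6
```

servo_tool --grip '[1,1,1,1,1]' --pt "0.002 0 0" --pt "0.002 0 0" --pt "0.002 0 0" --pt "0.001 0 0" --pt "0.001 0 0" --roll '[0,0,0,0,0]'

```text
time_s: 9.83
ee_pos: [575.0, 28.3, 25.5]
tcp_rot: [-180.0, 0.1, 88.0]
contact_force: [-0.6, -7.2, 2.8]
finger_gap: 94.1
gripper_force: 3.3
```

servo_tool --grip '[1,1,1,1]' --pt "0.001 0 0" --pt "0.001 0 0" --pt "0.001 0 0" --pt "0 0 0" --roll '[0,0,0,0]'

```text
time_s: 10.17
ee_pos: [574.5, 28.5, 25.5]
tcp_rot: [-179.9, 0.3, 87.9]
contact_force: [-1.5, -9.6, 3.9]
finger_gap: 94.0
gripper_force: 4.8
```

```bash
python3 - <<'E'
from h import *
cv2.imwrite("pics/t3.png",cv2.resize(snapshot("top")[180:350,235:435,::-1],None,fx=3.5,fy=3.5,interpolation=cv2.INTER_CUBIC))
E
```

```text
(no output)
```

View pics/t3.png

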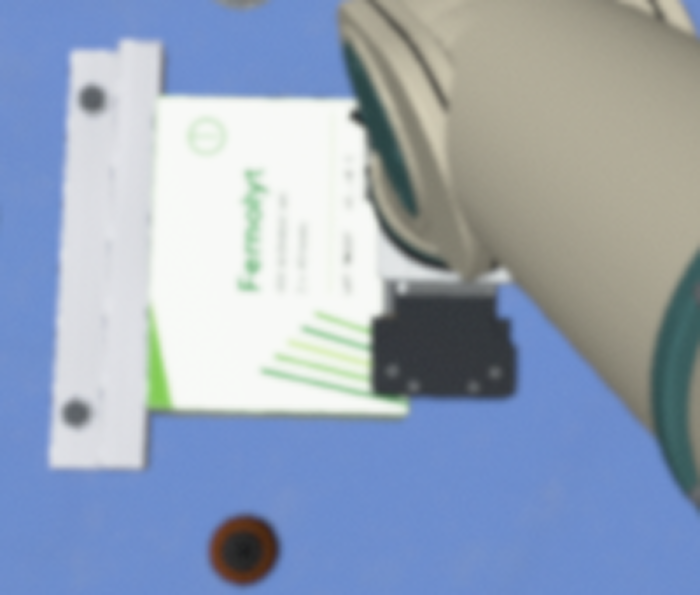

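The carton's top is flush and parallel to the rail, spanning crop rows 97–408 against the rail's 41–468. The TCP stalled as the force rose, which confirms contact. I'll back off and check.

servo_tool --grip '[1,1,1,1,1,1,1,1,1,1]' --pt "-0.002 0 0" --pt "-0.004 0 0" --pt "-0.01 0 0" --pt "-0.02 0 0" --pt "-0.03 0 0" --pt "-0.03 0 0" --pt "-0.03 0 0" --pt "-0.03 0 0" --pt "-0.01 0 0" --pt "0 0 0" --roll '[0,0,0,0,0,0,0,0,0,0]'

```text
time_s: 11.05
ee_pos: [569.4, -137.2, 25.2]
tcp_rot: [180.0, 0.1, 87.8]
contact_force: [0.5, 0.7, 0.6]
finger_gap: 93.8
gripper_force: 0.0
```

```bash
python3 - <<'E'
from h import *
cv2.imwrite("pics/t4.png",cv2.resize(snapshot("top")[180:350,235:435,::-1],None,fx=3.5,fy=3.5,interpolation=cv2.INTER_CUBIC))
E
```

```text
(no output)
```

View pics/t4.png

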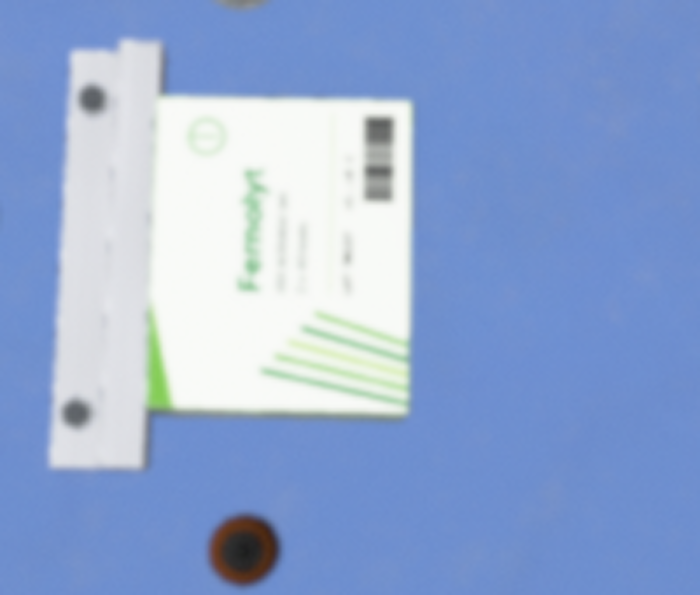

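```bash
python3 - <<'E'
from h import *
np.set_printoptions(precision=1,suppress=True)
t=[ray("top",crop(p),59)[:2] for p in [(157,96),(413,101),(409,415),(147,408)]]
print(t,[np.linalg.norm(t[i]-t[i-1]) for i in range(4)])
for a,c in((0,3),(1,2),(0,1),(3,2)):
    v=t[a]-t[c];print(np.degrees(np.arctan2(v[1],v[0])))
th=np.radians(-2.1);x=np.array([np.cos(th),np.sin(th)]);y=np.array([-x[1],x[0]]);R=np.array([578.9,178.7])
m=(t[0]+t[3])/2;b=(t[1]+t[2])/2
print(x@(m-R),y@(m-R),y@(b-R))
E
```

```text
[array([658.8, 174.2]), array([653.4,  35.1]), array([484. ,  42.3]), array([490. , 179.9])] [np.float64(168.93810367066445), np.float64(139.20972919547023), np.float64(169.59855147662435), np.float64(137.7390739612394)]
-1.9415843772765602
-2.4400294055568543
87.78279257035625
87.5077832339082
-4.461693583706609 -1.8446103289563187 -140.31725264475625
```

Yaw is about -2.2° against the rail's -2.1°. The top is within about 2 mm of the rail and 4 mm off its middle, so I'm handing in.

```bash
python3 -c "
from cell import *
print(job_done())"
```

```text
the job is handed in; nothing more can be done
None
```

The job is handed in (no verdict was returned): by my last camera measurement, the carton lies flat with its top about 2 mm or less from the rail, square to well under 1° and about 4 mm off the rail's middle; the robot is clear of it, and I kept well clear of the cup, bottle and beaker.

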